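# Fetch the beeswax from behind the bottles

### The arm

A 6-joint arm with a two-finger parallel gripper is mounted at the origin on a cart in front of the work surface, level with it; the furniture and walls round the work are solid. World frame = base frame: x ahead of the robot, y to its left, z up, the work surface at z = 0. Lengths are in m, angles in rad, forces in N, time in s.
With the tool pointing down it reaches from about 0.375 to 0.9 m from the base axis. Payload 3.1 kg.
Tool frame: the origin (TCP) lies on the centre line of the jaws, within the pads' length; the fingertips stand ahead of it and the grasp point (between the pads) lies 3 mm ahead of it (robot.tip_reach is the z of the fingertips in the tool frame, in m); z points along the fingers, y is the line along which they close (so a half turn about z gives the same grasp; the last joint's range is limited). The gripper opens to 87 mm and grips with 3 to 60 N. Pads are 19 mm wide; open, the fingers measure 117 mm over their backs; the gripper's body (75 mm by 190 mm) begins 51 mm behind the grasp point.
Start: joints at [-1.452, 0.527, 1.433, -0, 1.181, -0.178], TCP at [0.183, -0.598, 0.245] pointing down, gripper open.
Joint ranges: [-3.08, 3.08], [-0.75, 2.2], [0.22, 2.44], [-1.43, 4.57], [0, 2.65], [-2.85, 2.85]. Speed limits (rad/s): [2.79, 2.79, 3.14, 3.14, 3.14, 3.14].

### API

Orientations are given as a unit quaternion [x, y, z, w].
In Python, from rig import sensors, eyes, ticket, robot gives the robot as it stands.
- The arm moves only by the tool drive_tool, never from a script. Its argument "deltas" is a list that holds one entry, the list of rows, each a list of 6 numbers: the shift along the tool's x, y, z in mm, then the turn, a rotation vector about the tool's x, y, z in rad. A call has 1 to 8 rows; each row shifts and turns the commanded pose from where the row before left it, along the tool's axes as they then stand; what a row does not reach is not made up. A row lasts 1/12 s, in which the tool goes at most 41.7 mm and 7.16 degrees, less where a joint would pass 70% of its speed; a pose out of reach is approached as far as the arm can. A call is refused whole if a number of a shift passes 41.7 or a number of a turn 0.125, either way. A call with a gripper value outside its range is refused whole. "gripper" is the opening in per cent of the stroke, from 0 (shut) to 100 (fully open), set as the call begins (left out, the last holds). The fingers move at their own pace and stop on an object; "squeeze" is the grip in N (left out, the last holds). Time passes only in rows, so rows that do not move let the fingers close. It gives the time, the measured TCP pose, the force, the opening and the grip force at its end, in the units of the state.
- sensors.get_obs(): the state, without advancing time (a new reading comes with each control period).
- eyes.camera(name): name is "side" or "top" or "wrist"; returns a dict with "img" (400x640x3 uint8, red, green, blue), "fov_y" (degrees; the focal length in pixels is half the picture's height over the tangent of half this angle, whatever the lens; pixels are square), "cx", "cy" (the principal point, pixels), "xyz" and "attitude" of the camera in the world; the wrist camera has in their place "hand_eye" (4x4, takes a point from camera to tool coordinates, whose origin is the TCP and whose axes are the flange's). Camera axes: x right, y up, looking along -z (the intrinsics and any distortion apply to the point x, -y, -z); pixel columns grow to the right and rows downward; lengths in m; the calibration is good to about 2 mm. A picture is of the moment at which its call begins: read the wrist's pose just before it. There is no depth.
- ticket.hand_in(): hands the job in; it is judged then, once.
The state is a dict: "time": time; "q": joint angles; "joint_velocities": joint speeds; "joint_torque": joint torques, N m; "position": TCP position; "tool_rot": TCP orientation; "ft_force": force on the tool from outside, world axes, zero at the start; "moment": the same for the moment, N m; "grip_width": finger opening in m; "grip_force": force on a finger pad.
Only numpy, scipy, OpenCV 4.12 (cv2) and the standard library are available. Lean on these libraries where they do the work, as an engineer would, in place of code of your own. Each camera call takes 0.05 s, during which the arm holds its last target. There are 200 camera calls.

### The job

Fetch the cake of beeswax from the back of the dark steel caddy: first move the two dye bottles and the cream thread spool that stand in front of it onto the blue mat, without shifting the beeswax, then lay the beeswax flat in the middle of the green mat, and only then put the three back in the caddy, each exactly where it stood at the start. Keep the bottles and the spool upright all along.

Things in the scene. Friction and masses are not known exactly. Their poses are not given: they have to be found in the camera images.
- caddy: Dark grey steel caddy, fixed: base 162 mm (x) by 216 mm (y), 6 mm thick, with a lip 6 mm wide, its top 16 mm above the table, at the back (+x) and sides; front open. Origin under its centre at table height; x points to the back, y along the row. Three printed white seats at x = -48, y = -60, 0, 60 mm hold bottles and spool in any order; the beeswax lies close behind, near x = 7, y = 0 mm
- side_mat: Blue mat, fixed, 110 mm (its x) by 250 mm (its y), 3 mm thick: room for the two bottles and the spool side by side. Origin under its centre at table height; y runs along its length
- work_mat: Green mat, fixed, 110 mm (its x) by 120 mm (its y), 3 mm thick, with a white printed outline 56 x 72 mm round its middle. Origin under its centre at table height
- brown_dye_center (a point): White dye bottle with a black cap and a brown band, 44 mm in diameter and 95 mm high, loose, standing upright; straight-sided from its foot to 78 mm up, then a shoulder and a cap 28 mm wide; 0.12 kg. The point is on its axis half-way up, 47.5 mm above its foot; z is up along the bottle, which may lean 0.07 rad on its uneven foot
- blue_dye_center (a point): White dye bottle with a white cap and a dark blue band, 44 mm in diameter and 95 mm high, loose, standing upright; straight-sided from its foot to 78 mm up, then a shoulder and a cap 28 mm wide; 0.12 kg. The point is on its axis half-way up, 47.5 mm above its foot; z is up along the bottle, which may lean 0.07 rad on its uneven foot
- cream_spool_center (a point): Spool of cream thread with white flanges, loose, standing upright, 48 mm in diameter and 90 mm high, 0.115 kg. It may be gripped as a plain cylinder 48 mm wide at any height. The point is on its axis half-way up, 45 mm above its foot; z is up along the spool
- wax_center (a point): Cake of yellow beeswax, loose, lying flat in the caddy, 37 mm (its x) by 53 mm (its y) by 20 mm high, 35 g; its y runs nearly along the row. The point is its centre, 10 mm above its underside; z is up

How it is judged:
On the way, in this order (a step that is already met when the one before it is completed fails the run):
1. both bottles and the spool stand upright on the blue mat, the beeswax still where it lay (within 25 mm) (x of brown_dye_center in the frame of side_mat between -0.055 and 0.055 m and y of brown_dye_center in the frame of side_mat between -0.125 and 0.125 m and z of each of brown_dye_center, blue_dye_center, cream_spool_center in the frame of side_mat below 0.056 m and angle between each of brown_dye_center, blue_dye_center, cream_spool_center's own z axis and vertical below 0.15 rad and x of blue_dye_center in the frame of side_mat between -0.055 and 0.055 m and y of blue_dye_center in the frame of side_mat between -0.125 and 0.125 m and x of cream_spool_center in the frame of side_mat between -0.055 and 0.055 m and y of cream_spool_center in the frame of side_mat between -0.125 and 0.125 m and distance of wax_center from where it was at the start of the episode below 0.025 m), for 0.2 s.
2. the beeswax lies flat on the green mat, its centre within 15 mm of the mat's, while the bottles and the spool still stand on the blue mat (x of brown_dye_center in the frame of side_mat between -0.055 and 0.055 m and y of brown_dye_center in the frame of side_mat between -0.125 and 0.125 m and z of each of brown_dye_center, blue_dye_center, cream_spool_center in the frame of side_mat below 0.056 m and angle between each of brown_dye_center, blue_dye_center, cream_spool_center, wax_center's own z axis and vertical below 0.15 rad and x of blue_dye_center in the frame of side_mat between -0.055 and 0.055 m and y of blue_dye_center in the frame of side_mat between -0.125 and 0.125 m and x of cream_spool_center in the frame of side_mat between -0.055 and 0.055 m and y of cream_spool_center in the frame of side_mat between -0.125 and 0.125 m and horizontal distance between wax_center and work_mat below 0.015 m and z of wax_center in the frame of work_mat below 0.018 m), for 0.2 s.
At the end, for the whole second after the job is handed in: Both bottles and the spool stand upright in the caddy, each within 15 mm of where it stood at the start, and the beeswax lies flat on the green mat, its centre within 15 mm of the mat's centre; all released and at rest (distance of each of brown_dye_center, blue_dye_center, cream_spool_center from where it was at the start of the episode below 0.015 m and angle between each of brown_dye_center, blue_dye_center, cream_spool_center, wax_center's own z axis and vertical below 0.15 rad and horizontal distance between wax_center and work_mat below 0.015 m and z of wax_center in the frame of work_mat below 0.018 m); the robot touches nothing.
It fails at once if a bottle or the spool is tipped by more than 0.5 rad (angle between any of brown_dye_center, blue_dye_center, cream_spool_center's own z axis and vertical above 0.5 rad).
It also fails if it takes over 122 s, if anything falls off the work surface, if the arm or the gripper's body presses on something with over 40 N, if the wrist force passes 120 N, or if a joint passes its speed limit or range.

## Working session

There is one attempt and no reset: what is moved stays moved. The work goes in short steps, Python scripts to look and compute and a tool call to move; the robot and the scene stay as the last step left them, time stands still between calls to the robot, and variables do not carry over. Pictures are saved under pics/ and viewed, at most 14 in all, crops included, and the job is handed in when it is done.

Besides the shell and the picture viewer there is one more tool, called after "Request:" in YAML: its name, and indented under it one key for each argument. drive_tool: Moves the arm, as the interface text tells. Its arguments: {"type":"object","properties":{"deltas":{"type":"array"},"gripper":{"type":"number"},"squeeze":{"type":"number"}},"required":["deltas"]}

```bash
ls; mkdir -p pics
python3 - <<'E'
from rig import sensors, eyes, robot
import cv2,numpy as np
o=sensors.get_obs();print(o['time'],o['position'],o['tool_rot'],o['grip_width'],robot.tip_reach)
for n in['side','top']:
    c=eyes.camera(n);print(n,c['img'].shape,c['fov_y'],c['cx'],c['cy'],c['xyz'],c['attitude'],[k for k in c])
    cv2.imwrite(f'pics/{n}0.png',c['img'][...,::-1])
    np.save(f'pics/{n}0.npy',c['img'])
E
```

```text
pics
0.0 [ 0.18271512 -0.59696129  0.24356313] [ 9.89006569e-01  1.47867519e-01  1.31206877e-05 -1.09652375e-03] 0.08745968621744114 0.022
side (400, 640, 3) 45.35985149213464 323.56193397689003 191.81638344064123 [0.55509745 0.85107981 0.57807587] [0.00762026 0.44075662 0.89719284 0.02684278] ['img', 'fov_y', 'cx', 'cy', 'xyz', 'attitude']
top (400, 640, 3) 52.62080337651305 318.64104690053824 198.73618274392908 [0.38893759 0.17514074 0.91634016] [-0.07171163  0.05297221  0.71057468 -0.69795058] ['img', 'fov_y', 'cx', 'cy', 'xyz', 'attitude']
```

View pics/top0.png

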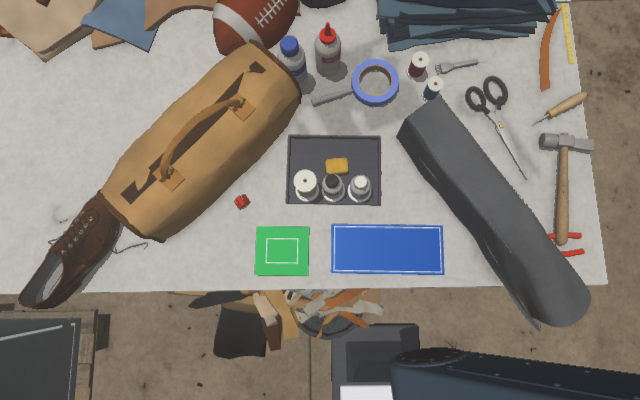

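View pics/side0.png

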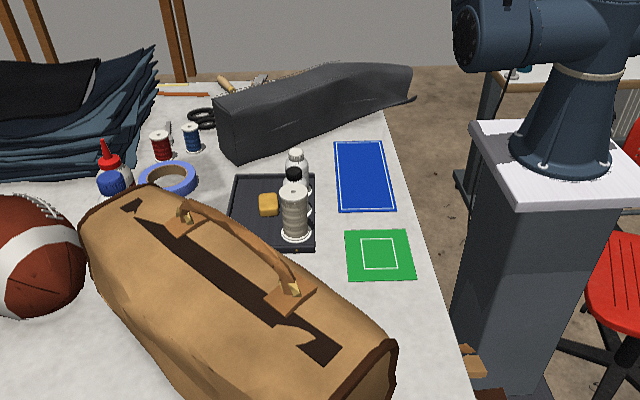

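The top view shows the caddy at about (288–381, 136–205), with the spool at (305,184), the black-cap bottle at (333,185) and the white-cap bottle at (360,186). The wax is at (337,166), the green mat at (282,250) and the blue mat at (387,249). Two bulky bags flank the work area.

```bash
cat > h.py <<'E'
import numpy as np,cv2
from scipy.spatial.transform import Rotation as R
C={'side':(45.35985149213464,323.56193397689003,191.81638344064123,[0.55509745,0.85107981,0.57807587],[0.00762026,0.44075662,0.89719284,0.02684278]),
'top':(52.62080337651305,318.64104690053824,198.73618274392908,[0.38893759,0.17514074,0.91634016],[-0.07171163,0.05297221,0.71057468,-0.69795058])}
def ray(n,u,v):
    f,cx,cy,p,q=C[n];f=200/np.tan(np.radians(f/2))
    return np.array(p),R.from_quat(q).apply([(u-cx)/f,-(v-cy)/f,-1])
def onz(n,u,v,z):
    p,d=ray(n,u,v);return p+d*(z-p[2])/d[2]
def proj(n,P):
    f,cx,cy,p,q=C[n];f=200/np.tan(np.radians(f/2))
    c=R.from_quat(q).inv().apply(np.atleast_2d(P)-np.array(p))
    return np.c_[cx-f*c[:,0]/c[:,2],cy+f*c[:,1]/c[:,2]]
E
python3 - <<'E'
from h import *
for n in['top','side']:
    im=np.load(f'pics/{n}0.npy');hsv=cv2.cvtColor(im,cv2.COLOR_RGB2HSV)
    for nm,lo,hi,z in[('green',(50,120,60),(75,255,255),.003),('blue',(105,150,80),(120,255,255),.003),('wax',(15,150,120),(28,255,255),.02)]:
        m=cv2.inRange(hsv,lo,hi)
        m=cv2.morphologyEx(m,cv2.MORPH_CLOSE,np.ones((5,5)))
        roi=np.zeros_like(m)
        if n=='top': roi[150:290,240:460]=1
        else: roi[130:290,250:430]=1
        m*=roi
        cs,_=cv2.findContours(m,0,2);c=max(cs,key=cv2.contourArea)
        P=np.array([onz(n,u,v,z) for u,v in c[:,0]])[:,:2]
        r=cv2.minAreaRect((P*1000).astype(np.float32));print(n,nm,r)
    if n=='top':
        g=im.max(2);m=(cv2.inRange(g,0,95))*0
        m=cv2.inRange(im,(20,20,20),(95,95,100));roi=np.zeros_like(m);roi[125:212,275:392]=1;m*=roi
        cs,_=cv2.findContours(m,0,2);c=max(cs,key=cv2.contourArea)
        P=np.array([onz(n,u,v,.013) for u,v in c[:,0]])[:,:2]
        print('caddy',cv2.minAreaRect((P*1000).astype(np.float32)))
a=cv2.resize(np.load('pics/top0.npy')[130:215,275:395],None,fx=6,fy=6,interpolation=2)[...,::-1]
cv2.imwrite('pics/tc.png',a)
b=cv2.resize(np.load('pics/side0.npy')[135:260,220:330],None,fx=5,fy=5,interpolation=2)[:600,...,::-1]
cv2.imwrite('pics/sc.png',b[:600])
E
```

```text
top green ((435.0787048339844, 283.1985168457031), (118.6561508178711, 107.11180877685547), 88.9432144165039)
top blue ((435.4051208496094, 47.12690734863281), (246.82215881347656, 107.48907470703125), 88.18049621582031)
top wax ((625.6892700195312, 155.80599975585938), (31.731647491455078, 48.78044891357422), 4.036702632904053)
caddy ((618.2438354492188, 163.11209106445312), (214.037841796875, 162.71060180664062), 87.80474090576172)
side green ((437.50799560546875, 283.33197021484375), (119.45568084716797, 109.39514923095703), 88.3094253540039)
side blue ((437.38726806640625, 48.3695068359375), (249.7836456298828, 109.37470245361328), 88.1929931640625)
side wax ((625.5313110351562, 157.40090942382812), (33.48100280761719, 64.6841049194336), 2.9523231983184814)
```

View pics/tc.png

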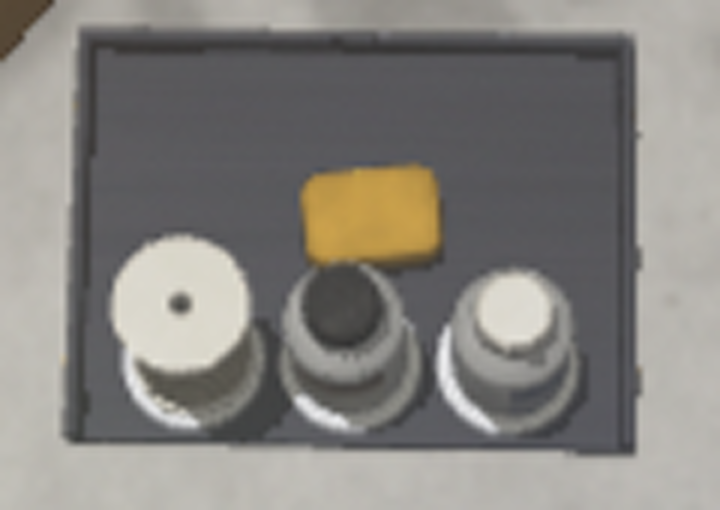

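View pics/sc.png

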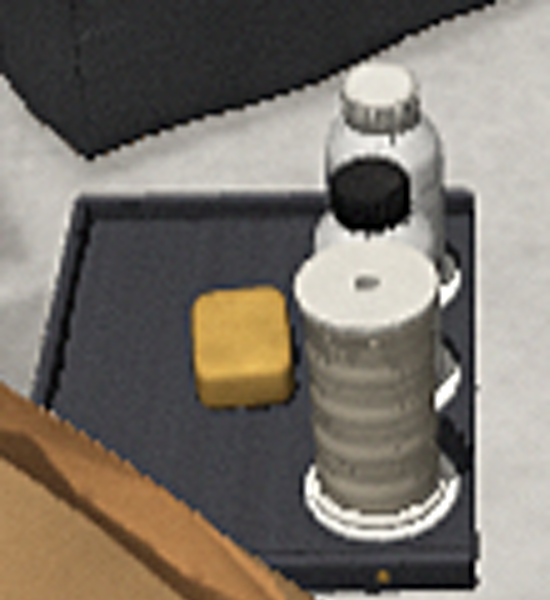

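The crops are clear. In the top crop the cap and flange centres are spool (181,305), black cap (342,306) and white cap (513,310). In the side crop they are (367,285), (371,185) and (380,84).

Run:
```python
from h import *
t=lambda u,v:((u+.5)/6-.5+275,(v+.5)/6-.5+130)
s=lambda u,v:((u+.5)/5-.5+220,(v+.5)/5-.5+135)
for n,a,b,z in[('spool',(181,305),(367,285),.096),('brown',(342,306),(371,185),.101),('blue',(513,310),(380,84),.101)]:
    print(n,onz('top',*t(*a),z).round(4),onz('side',*s(*b),z).round(4))
y=np.radians(-2.0)
for Y in(60,0,-60,):
    o=np.array([618.5,163.5])+R.from_euler('z',y).as_matrix()[:2,:2]@[-48,Y];print(o)
# caddy corners in side: left front bottom, right back
for P in[(475,195),(475,583),(85,197)]:print(onz('side',*s(*P),.016 if P[0]==85 else .008))
# bags heights/outline guesses
for P in[(300,95),(270,45),(398,130),(535,320),(440,98),(590,290)]:print(P,onz('top',*P,0.0)[:2].round(3),onz('top',*P,0.1)[:2].round(3))
for P in[(395,340),(220,105),(240,165),(410,68),(105,300)]:print(P,onz('side',*P,0.0)[:2].round(3),onz('side',*P,0.1)[:2].round(3))
```

```text
spool [0.5748 0.2241 0.096 ] [0.576  0.2238 0.096 ]
brown [0.5721 0.1684 0.101 ] [0.5741 0.1737 0.101 ]
blue [0.5694 0.1098 0.101 ] [0.5704 0.1098 0.101 ]
[572.62321011 225.13862546]
[570.5292403  165.17517584]
[568.4352705  105.21172622]
[0.53526218 0.05173501 0.008     ]
[0.54425107 0.27580904 0.008     ]
[0.69321757 0.05346585 0.016     ]
(300, 95) [0.808 0.239] [0.762 0.232]
(270, 45) [0.942 0.313] [0.882 0.298]
(398, 130) [0.714 0.008] [0.678 0.027]
(535, 320) [ 0.278 -0.264] [ 0.29  -0.216]
(440, 98) [ 0.791 -0.095] [ 0.747 -0.066]
(590, 290) [ 0.339 -0.388] [ 0.345 -0.327]
(395, 340) [0.438 0.451] [0.458 0.52 ]
(220, 105) [ 0.768 -0.282] [ 0.731 -0.086]
(240, 165) [ 0.693 -0.002] [0.669 0.146]
(410, 68) [ 0.232 -0.477] [ 0.288 -0.247]
(105, 300) [0.87  0.352] [0.816 0.439]
```

Request:
drive_tool:
  deltas:
    - [[0,0,0,0,0,-0.12],[0,0,0,0,0,-0.12],[0,0,0,0,0,-0.12],[0,0,0,0,0,-0.12],[0,0,0,0,0,-0.12],[0,0,0,0,0,-0.12],[0,0,0,0,0,-0.12],[0,0,0,0,0,-0.12]]
  gripper: 100
  squeeze: 15

```text
time: 0.77
position: [0.1828, -0.5972, 0.2439]
tool_rot: [0.807, 0.59, 0.0, -0.001]
ft_force: [-0.0, -0.7, -0.1]
grip_width: 0.087
grip_force: 0.0
```

Request:
drive_tool:
  deltas:
    - [[0,0,0,0,0,-0.105],[0,0,0,0,0,-0.105],[0,0,0,0,0,-0.104],[0,0,0,0,0,0],[0,0,0,0,0,0]]

```text
time: 1.18
position: [0.1828, -0.5974, 0.2441]
tool_rot: [0.708, 0.706, 0.0, -0.0]
ft_force: [-0.2, -0.0, 0.8]
grip_width: 0.0869
grip_force: 0.0
```

Request:
drive_tool:
  deltas:
    - [[35,19,0,0,0,0],[35,19,0,0,0,0],[35,19,0,0,0,0],[35,19,0,0,0,0],[35,19,0,0,0,0],[35,19,0,0,0,0],[35,19,0,0,0,0],[35,19,0,0,0,0]]

```text
time: 1.85
position: [0.3353, -0.3159, 0.2446]
tool_rot: [0.708, 0.706, 0.0, 0.0]
ft_force: [1.0, -0.3, -0.3]
grip_width: 0.0867
grip_force: 0.0
```

Request:
drive_tool:
  deltas:
    - [[35,19,0,0,0,0],[35,19,0,0,0,0],[35,19,0,0,0,0],[35,19,0,0,0,0],[35,19,0,0,0,0],[35,19,0,0,0,0],[35,19,0,0,0,0],[35,19,0,0,0,0]]

```text
time: 2.52
position: [0.4874, -0.0357, 0.2447]
tool_rot: [0.708, 0.706, 0.0, 0.0]
ft_force: [0.9, -0.1, -0.4]
grip_width: 0.0872
grip_force: 0.0
```

Request:
drive_tool:
  deltas:
    - [[35,19,0,0,0,0],[35,19,0,0,0,0],[35,19,0,0,0,0],[30,19,0,0,0,0],[10,5,0,0,0,0],[0,0,0,0,0,0],[0,0,0,0,0,0],[0,0,0,0,0,0]]

```text
time: 3.18
position: [0.5667, 0.1062, 0.2442]
tool_rot: [0.708, 0.707, -0.001, -0.0]
ft_force: [-0.1, 0.4, 0.3]
grip_width: 0.087
grip_force: 0.0
```

Run:
```python
from rig import sensors, eyes
import cv2,numpy as np
o=sensors.get_obs();print(o['time'],o['position'],o['tool_rot'],o['q'])
c=eyes.camera('wrist');print({k:c[k] for k in c if k!='img'})
cv2.imwrite('pics/w1.png',c['img'][...,::-1])
```

```text
3.1833 [0.56672493 0.10618734 0.24420466] [ 7.07669453e-01  7.06542965e-01 -8.96190643e-04 -4.24854036e-04] [-8.15811680e-03  4.63302950e-01  1.55561645e+00 -7.54162166e-04
  1.12453665e+00 -6.23889461e-03]
{'fov_y': 69.94354611759408, 'cx': 315.41898214344616, 'cy': 200.19717934480911, 'hand_eye': array([[-5.48936467e-04,  9.60913028e-01,  2.76849872e-01,
         7.70831190e-02],
       [ 9.99999849e-01,  5.35973492e-04,  1.22494089e-04,
        -5.63696316e-04],
       [-3.06780274e-05,  2.76849898e-01, -9.60913177e-01,
        -1.40392662e-01],
       [ 0.00000000e+00,  0.00000000e+00,  0.00000000e+00,
         1.00000000e+00]])}
```

View pics/w1.png

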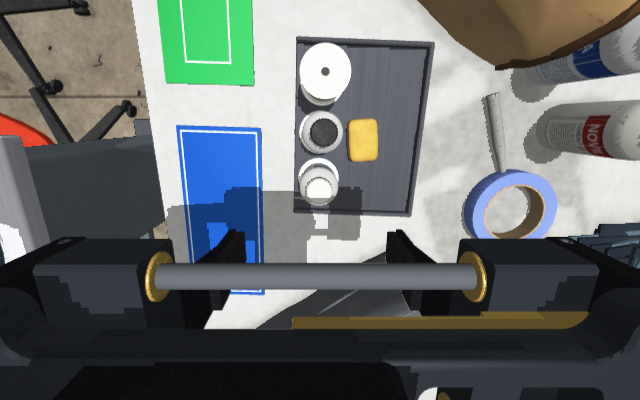

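The wrist view shows the white cap at about (319,187), the black cap at (323,131), the spool hole at (325,72) and the wax centre at (363,140).

```bash
cat >> h.py <<'E'
HE=np.array([[-5.48936467e-04,9.60913028e-01,2.76849872e-01,7.70831190e-02],[9.99999849e-01,5.35973492e-04,1.22494089e-04,-5.63696316e-04],[-3.06780274e-05,2.76849898e-01,-9.60913177e-01,-1.40392662e-01]])
def won(pos,q,u,v,z):
    f=200/np.tan(np.radians(69.94354611759408/2))
    r=R.from_quat(q);d=r.apply(HE[:,:3]@[(u-315.419)/f,-(v-200.197)/f,-1]);p=np.array(pos)+r.apply(HE[:,3])
    return p+d*(z-p[2])/d[2]
E
python3 - <<'E'
from h import *
p=[0.56672493,0.10618734,0.24420466];q=[7.07669453e-01,7.06542965e-01,-8.96190643e-04,-4.24854036e-04]
for n,u,v,z in[('bluecap',319,187,.101),('browncap',323,131,.101),('spool',325,72,.096),('wax',363,140,.026),('caddy BL',434,43,.016),('BR',410,215,.016),('FL',297,38,.016),('FR',295,212,.016),('green R',253,84,.003),('seatblue front',299,186,.006),('spool foot front',300,95,.006)]:
    print(n,won(p,q,u,v,z).round(4))
E
```

```text
bluecap [0.5695 0.1155 0.101 ]
browncap [0.5733 0.1709 0.101 ]
spool [0.575  0.2241 0.096 ]
wax [0.6244 0.1568 0.026 ]
caddy BL [0.7032 0.266  0.016 ]
BR [0.6943 0.0557 0.016 ]
FL [0.5448 0.2716 0.016 ]
FR [0.5379 0.0603 0.016 ]
green R [0.4883 0.2237 0.003 ]
seatblue front [0.5434 0.0941 0.006 ]
spool foot front [0.5467 0.2105 0.006 ]
```

Request:
drive_tool:
  deltas:
    - [[2,3,30,0,0,0],[0,0,36,0,0,0],[0,0,36,0,0,0],[0,0,36,0,0,0],[0,0,25,0,0,0],[0,0,12,0,0,0],[0,0,5,0,0,0],[0,0,0,0,0,0]]

```text
time: 3.9
position: [0.5705, 0.1084, 0.0642]
tool_rot: [0.708, 0.707, -0.0, -0.0]
ft_force: [-0.2, 0.3, 0.4]
grip_width: 0.0872
grip_force: 0.0
```

Request:
drive_tool:
  deltas:
    - [[0,0,0,0,0,0],[0,0,0,0,0,0],[0,0,0,0,0,0],[0,0,0,0,0,0],[0,0,0,0,0,0],[0,0,0,0,0,0],[0,0,0,0,0,0],[0,0,0,0,0,0]]
  gripper: 0

```text
time: 4.57
position: [0.5707, 0.1094, 0.0647]
tool_rot: [0.707, 0.707, -0.0, -0.0]
ft_force: [1.2, 0.5, 0.9]
grip_width: 0.0428
grip_force: 15.0
```

Request:
drive_tool:
  deltas:
    - [[0,0,-15,0,0,0],[0,0,-25,0,0,0],[-5,-5,-10,0,0,0],[-20,-20,0,0,0,0],[-30,-30,0,0,0,0],[-30,-30,0,0,0,0],[-26,-31,0,0,0,0],[-15,-15,0,0,0,0]]

```text
time: 5.23
position: [0.4356, -0.0164, 0.1143]
tool_rot: [0.707, 0.707, -0.002, -0.002]
ft_force: [-0.9, 0.4, -0.9]
grip_width: 0.0427
grip_force: 15.0
```

Request:
drive_tool:
  deltas:
    - [[-5,-5,0,0,0,0],[0,0,10,0,0,0],[0,0,18,0,0,0],[0,0,14,0,0,0],[0,0,6,0,0,0],[0,0,3,0,0,0],[0,0,1,0,0,0],[0,0,0,0,0,0]]

```text
time: 5.9
position: [0.4363, -0.0205, 0.0626]
tool_rot: [0.707, 0.707, 0.0, 0.0]
ft_force: [0.2, 0.1, -1.0]
grip_width: 0.0427
grip_force: 15.0
```

Request:
drive_tool:
  deltas:
    - [[0,0,0,0,0,0],[0,0,0,0,0,0],[0,0,0,0,0,0],[0,0,0,0,0,0],[0,0,-20,0,0,0],[0,0,-40,0,0,0],[0,0,-30,0,0,0],[0,0,-10,0,0,0]]
  gripper: 100

```text
time: 6.57
position: [0.4376, -0.021, 0.1662]
tool_rot: [0.707, 0.707, 0.002, 0.003]
ft_force: [0.6, 0.0, -0.2]
grip_width: 0.0843
grip_force: 0.0
```

Request:
drive_tool:
  deltas:
    - [[20,14,0,0,0,0],[35,25,0,0,0,0],[35,25,0,0,0,0],[35,25,0,0,0,0],[35,25,0,0,0,0],[20,15,0,0,0,0],[8,7,0,0,0,0],[0,0,10,0,0,0]]

```text
time: 7.23
position: [0.5715, 0.165, 0.154]
tool_rot: [0.706, 0.708, 0.002, 0.002]
ft_force: [0.9, -0.6, 0.0]
grip_width: 0.0871
grip_force: 0.0
```

Request:
drive_tool:
  deltas:
    - [[0,0,20,0,0,0],[0,0,30,0,0,0],[0,0,22,0,0,0],[0,0,10,0,0,0],[0,0,5,0,0,0],[0,0,0,0,0,0],[0,0,0,0,0,0]]

```text
time: 7.82
position: [0.569, 0.1625, 0.0661]
tool_rot: [0.707, 0.707, 0.0, 0.0]
ft_force: [0.0, 0.4, 0.8]
grip_width: 0.0869
grip_force: 0.0
```

Request:
drive_tool:
  deltas:
    - [[3,2,1,0,0,0],[2,1,1,0,0,0],[0,0,0,0,0,0],[0,0,0,0,0,0]]

```text
time: 8.15
position: [0.5723, 0.1684, 0.0643]
tool_rot: [0.707, 0.707, 0.001, 0.0]
ft_force: [-0.8, -0.7, 0.3]
grip_width: 0.0865
grip_force: 0.0
```

Request:
drive_tool:
  deltas:
    - [[0,0,0,0,0,0],[0,0,0,0,0,0],[0,0,0,0,0,0],[0,0,0,0,0,0],[0,0,0,0,0,0],[0,0,0,0,0,0],[0,0,0,0,0,0],[0,0,0,0,0,0]]
  gripper: 0

```text
time: 8.82
position: [0.572, 0.1681, 0.0636]
tool_rot: [0.707, 0.707, 0.0, 0.0]
ft_force: [-0.2, -1.0, -0.9]
grip_width: 0.0427
grip_force: 15.0
```

Request:
drive_tool:
  deltas:
    - [[0,0,-15,0,0,0],[0,0,-25,0,0,0],[-5,-5,-10,0,0,0],[-20,-20,0,0,0,0],[-25,-30,0,0,0,0],[-27,-30,0,0,0,0],[-25,-30,0,0,0,0],[-13,-15,0,0,0,0]]

```text
time: 9.48
position: [0.436, 0.0518, 0.1134]
tool_rot: [0.707, 0.707, -0.002, -0.002]
ft_force: [-0.8, -0.7, -1.5]
grip_width: 0.0428
grip_force: 15.0
```

Request:
drive_tool:
  deltas:
    - [[-5,-5,0,0,0,0],[0,0,10,0,0,0],[0,0,18,0,0,0],[0,0,14,0,0,0],[0,0,6,0,0,0],[0,0,3,0,0,0],[0,0,1,0,0,0],[0,0,0,0,0,0]]

```text
time: 10.15
position: [0.4372, 0.0481, 0.0617]
tool_rot: [0.707, 0.707, 0.0, 0.0]
ft_force: [-0.5, -0.4, -1.3]
grip_width: 0.0425
grip_force: 15.0
```

Request:
drive_tool:
  deltas:
    - [[0,0,0,0,0,0],[0,0,0,0,0,0],[0,0,0,0,0,0],[0,0,0,0,0,0],[0,0,-20,0,0,0],[0,0,-38,0,0,0],[0,0,-30,0,0,0],[0,0,-10,0,0,0]]
  gripper: 100

```text
time: 10.82
position: [0.4385, 0.0479, 0.1631]
tool_rot: [0.707, 0.707, 0.002, 0.003]
ft_force: [0.8, -0.3, -0.1]
grip_width: 0.0844
grip_force: 0.0
```

Request:
drive_tool:
  deltas:
    - [[18,14,0,0,0,0],[31,25,0,0,0,0],[33,26,0,0,0,0],[33,26,0,0,0,0],[33,26,0,0,0,0],[20,15,0,0,0,0],[10,7,0,0,0,0],[0,0,10,0,0,0]]

```text
time: 11.48
position: [0.5783, 0.2281, 0.1512]
tool_rot: [0.706, 0.708, 0.003, 0.002]
ft_force: [0.2, 0.3, 0.6]
grip_width: 0.0874
grip_force: 0.0
```

Request:
drive_tool:
  deltas:
    - [[0,0,20,0,0,0],[0,0,28,0,0,0],[0,0,15,0,0,0],[0,0,5,0,0,0],[0,0,0,0,0,0],[0,0,0,0,0,0],[0,0,0,0,0,0]]

```text
time: 12.07
position: [0.5758, 0.225, 0.0827]
tool_rot: [0.707, 0.707, 0.001, 0.001]
ft_force: [-0.3, -0.6, 0.6]
grip_width: 0.0872
grip_force: 0.0
```

Request:
drive_tool:
  deltas:
    - [[0,0,9,0,0,0],[0,0,7,0,0,0],[0,0,3,0,0,0],[0,0,0,0,0,0],[0,0,0,0,0,0]]

```text
time: 12.48
position: [0.5749, 0.2252, 0.0622]
tool_rot: [0.707, 0.707, -0.0, -0.0]
ft_force: [-0.5, 0.2, 0.5]
grip_width: 0.0872
grip_force: 0.0
```

Request:
drive_tool:
  deltas:
    - [[0,0,0,0,0,0],[0,0,0,0,0,0],[0,0,0,0,0,0],[0,0,0,0,0,0],[0,0,0,0,0,0],[0,0,0,0,0,0],[0,0,0,0,0,0],[0,0,0,0,0,0]]
  gripper: 0

```text
time: 13.15
position: [0.5752, 0.2252, 0.0626]
tool_rot: [0.707, 0.707, 0.0, 0.0]
ft_force: [0.2, -0.1, -0.2]
grip_width: 0.048
grip_force: 15.0
```

Request:
drive_tool:
  deltas:
    - [[0,0,-15,0,0,0],[0,0,-25,0,0,0],[-4,-5,-10,0,0,0],[-16,-20,0,0,0,0],[-24,-30,0,0,0,0],[-24,-30,0,0,0,0],[-23,-30,0,0,0,0],[-12,-15,0,0,0,0]]

```text
time: 13.82
position: [0.439, 0.1206, 0.1123]
tool_rot: [0.707, 0.707, -0.003, -0.002]
ft_force: [-1.0, -0.1, -0.9]
grip_width: 0.048
grip_force: 15.0
```

Request:
drive_tool:
  deltas:
    - [[-4,-6,0,0,0,0],[0,0,10,0,0,0],[0,0,18,0,0,0],[0,0,14,0,0,0],[0,0,6,0,0,0],[0,0,3,0,0,0],[0,0,1,0,0,0],[0,0,0,0,0,0]]

```text
time: 14.48
position: [0.4396, 0.1184, 0.0607]
tool_rot: [0.707, 0.707, 0.0, 0.0]
ft_force: [-0.2, -0.2, -0.8]
grip_width: 0.0475
grip_force: 15.0
```

Request:
drive_tool:
  deltas:
    - [[0,0,0,0,0,0],[0,0,0,0,0,0],[0,0,0,0,0,0],[0,0,0,0,0,0],[0,0,-20,0,0,0],[0,0,-38,0,0,0],[0,0,-30,0,0,0],[0,0,-10,0,0,0]]
  gripper: 100

```text
time: 15.15
position: [0.441, 0.1184, 0.1622]
tool_rot: [0.707, 0.707, 0.002, 0.002]
ft_force: [0.0, 0.3, 0.5]
grip_width: 0.0854
grip_force: 0.0
```

Request:
drive_tool:
  deltas:
    - [[5,20,0,0,0,0],[8,38,0,0,0,0],[8,40,0,0,0,0],[8,38,0,0,0,0],[7,35,0,0,0,0],[3,15,0,0,0,0],[0,0,0,0,0,0],[0,0,0,0,0,0]]

```text
time: 15.82
position: [0.6247, 0.1572, 0.1581]
tool_rot: [0.707, 0.707, -0.001, -0.0]
ft_force: [-1.2, 0.5, -1.2]
grip_width: 0.087
grip_force: 0.0
```

Run:
```python
from rig import sensors, eyes
import cv2,numpy as np
o=sensors.get_obs();print(o['time'],o['position'].tolist(),o['tool_rot'].tolist())
c=eyes.camera('wrist');s=eyes.camera('side')['img'][100:300,220:440]
a=np.hstack([c['img'],cv2.resize(s,(440,400))]);a=cv2.resize(a,(800,296))
cv2.imwrite('pics/w2.png',a[...,::-1])
```

```text
15.8167 [0.6247075729665894, 0.1572382173593993, 0.15805320945040693] [0.7070456139198349, 0.7071675544138356, -0.000576053628841322, -0.0004668868121571835]
```

View pics/w2.png

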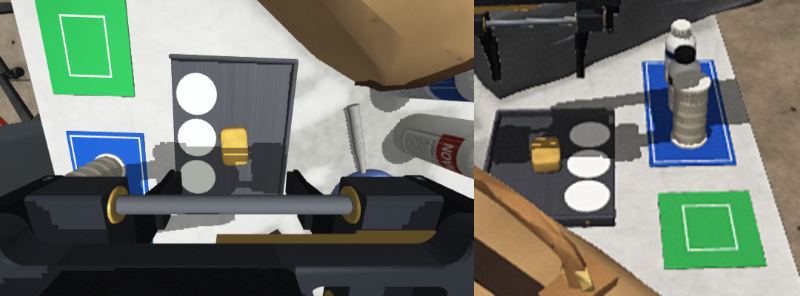

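All three stand on the blue mat, and the wax is undisturbed at about (234,145) in this view. The seats are visible at (196,93), (197,137) and (198,177), so I'll check their positions.

Run:
```python
from h import *
p=[0.6247,0.1572,0.158];q=[0.7070456,0.7071676,-.000576,-.000467];k=.7407
for n,u,v,z in[('s1',196.5,94,.006),('s2',197,137,.006),('s3',198,177,.006),('waxL',221,140,.026),('waxR',247,140,.026),('waxtop',234,127,.026),('waxbot',234,157,.026)]: print(n,won(p,q,u/k,v/k,z).round(4))
```

```text
s1 [0.5742 0.2256 0.006 ]
s2 [0.572  0.1666 0.006 ]
s3 [0.5706 0.1053 0.006 ]
waxL [0.6072 0.1672 0.026 ]
waxR [0.6416 0.1672 0.026 ]
waxtop [0.6244 0.1846 0.026 ]
waxbot [0.6244 0.1435 0.026 ]
```

Request:
drive_tool:
  deltas:
    - [[0,0,15,0,0,0],[0,0,35,0,0,0],[0,0,38,0,0,0],[0,0,22,0,0,0],[0,0,10,0,0,0],[0,0,4,0,0,0],[0,0,0,0,0,0],[0,0,0,0,0,0]]

```text
time: 16.58
position: [0.6259, 0.1573, 0.0361]
tool_rot: [0.707, 0.707, 0.001, 0.001]
ft_force: [0.7, 0.5, 0.2]
grip_width: 0.087
grip_force: 0.0
```

Request:
drive_tool:
  deltas:
    - [[0,0,3,0,0,0],[0,-1,2,0,0,0],[0,0,0,0,0,0],[0,0,0,0,0,0]]

```text
time: 16.92
position: [0.6243, 0.1573, 0.0301]
tool_rot: [0.707, 0.707, 0.0, 0.0]
ft_force: [0.8, -0.4, 0.0]
grip_width: 0.0872
grip_force: 0.0
```

Request:
drive_tool:
  deltas:
    - [[0,0,0,0,0,0],[0,0,0,0,0,0],[0,0,0,0,0,0],[0,0,0,0,0,0],[0,0,0,0,0,0],[0,0,0,0,0,0],[0,0,0,0,0,0],[0,0,0,0,0,0]]
  gripper: 0

```text
time: 17.58
position: [0.6241, 0.1572, 0.0295]
tool_rot: [0.707, 0.707, -0.0, -0.0]
ft_force: [-0.1, 0.0, 1.0]
grip_width: 0.0414
grip_force: 0.0
```

Request:
drive_tool:
  deltas:
    - [[0,0,0,0,0,0],[0,0,0,0,0,0],[0,0,0,0,0,0],[0,0,0,0,0,0]]

```text
time: 17.92
position: [0.6241, 0.1572, 0.0295]
tool_rot: [0.707, 0.707, 0.0, 0.0]
ft_force: [-0.3, 0.6, -0.2]
grip_width: 0.0361
grip_force: 14.9
```

Request:
drive_tool:
  deltas:
    - [[0,0,-15,0,0,0],[0,0,-30,0,0,0],[3,-5,-20,0,0,0],[17,-25,-5,0,0,0],[26,-38,0,0,0,0],[26,-39,0,0,0,0],[26,-38,0,0,0,0],[19,-28,0,0,0,0]]

```text
time: 18.58
position: [0.4596, 0.2672, 0.0997]
tool_rot: [0.707, 0.707, -0.001, -0.001]
ft_force: [0.5, -0.3, -0.2]
grip_width: 0.036
grip_force: 14.9
```

Request:
drive_tool:
  deltas:
    - [[9,-14,0,0,0,0],[0,0,12,0,0,0],[0,0,25,0,0,0],[0,0,15,0,0,0],[0,0,8,0,0,0],[0,0,4,0,0,0],[0,0,0,0,0,0],[0,0,0,0,0,0]]

```text
time: 19.25
position: [0.4491, 0.2754, 0.0358]
tool_rot: [0.707, 0.707, 0.0, 0.0]
ft_force: [0.2, -0.1, 1.1]
grip_width: 0.0363
grip_force: 14.9
```

Request:
drive_tool:
  deltas:
    - [[4,-6,0,0,0,0],[4,-6,3,0,0,0],[0,0,3,0,0,0],[0,0,2,0,0,0],[0,0,0,0,0,0],[0,0,0,0,0,0]]

```text
time: 19.75
position: [0.4368, 0.2835, 0.0275]
tool_rot: [0.707, 0.707, 0.0, 0.0]
ft_force: [-0.1, -0.3, -0.5]
grip_width: 0.0365
grip_force: 14.9
```

Release, rise, then check the wax from the top and side cameras.

Request:
drive_tool:
  deltas:
    - [[0,0,0.5,0,0,0],[0,0,0,0,0,0],[0,0,0,0,0,0],[0,0,0,0,0,0],[0,0,0,0,0,0],[0,0,0,0,0,0],[0,0,-10,0,0,0],[0,0,-30,0,0,0]]
  gripper: 100

```text
time: 20.42
position: [0.4344, 0.2824, 0.0649]
tool_rot: [0.707, 0.707, -0.004, -0.002]
ft_force: [0.3, -0.6, -0.1]
grip_width: 0.081
grip_force: 0.0
```

Request:
drive_tool:
  deltas:
    - [[0,0,-38,0,0,0],[0,0,-38,0,0,0],[-10,10,-20,0,0,0],[-38,0,0,0,0,0],[-40,0,0,0,0,0],[-40,0,0,0,0,0],[-25,0,0,0,0,0],[-10,0,0,0,0,0]]

```text
time: 21.08
position: [0.4464, 0.1176, 0.1639]
tool_rot: [0.708, 0.706, -0.0, 0.0]
ft_force: [-0.7, 0.5, 0.8]
grip_width: 0.0869
grip_force: 0.0
```

Run:
```python
from rig import sensors, eyes
import cv2,numpy as np
from h import *
o=sensors.get_obs();print(o['time'],o['position'].tolist(),o['tool_rot'].tolist())
im=eyes.camera('side')['img']; w=eyes.camera('wrist')['img']
hsv=cv2.cvtColor(im,cv2.COLOR_RGB2HSV);m=cv2.inRange(hsv,(15,150,120),(28,255,255));m[:220]=0;m[:,:340]=0;m[290:]=0
v,u=np.nonzero(m);print(len(u),onz('side',u.mean(),v.mean(),.018))
a=np.hstack([w,cv2.resize(im[100:300,220:440],(440,400))]);a=cv2.resize(a,(800,296))
cv2.imwrite('pics/w3.png',a[...,::-1])
```

```text
21.0833 [0.44637497125277725, 0.11759871325602336, 0.163850014903197] [0.7082304071994896, 0.7059812796770052, -0.00013726210302839867, 0.0003228355281845918]
485 [0.43823098 0.28458899 0.018     ]
```

View pics/w3.png

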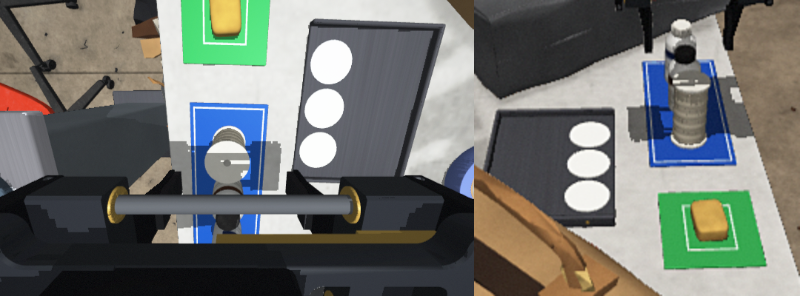

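The wax lies flat inside the white outline, and the three items stand upright. The spool goes back first.

Request:
drive_tool:
  deltas:
    - [[1,-4,10,0,0,0],[0,-3,28,0,0,0],[0,0,30,0,0,0],[0,0,20,0,0,0],[0,0,10,0,0,0],[0,0,3,0,0,0],[0,0,0,0,0,0],[0,0,0,0,0,0]]

```text
time: 21.85
position: [0.44, 0.1223, 0.0624]
tool_rot: [0.707, 0.708, 0.0, 0.0]
ft_force: [-0.5, 0.7, 1.0]
grip_width: 0.087
grip_force: 0.0
```

Request:
drive_tool:
  deltas:
    - [[-2,0,1,0,0,0],[-2,0,1,0,0,0],[0,0,0,0,0,0],[0,0,0,0,0,0]]

```text
time: 22.18
position: [0.44, 0.1172, 0.0605]
tool_rot: [0.707, 0.707, 0.0, 0.0]
ft_force: [-0.9, 1.0, -0.3]
grip_width: 0.0872
grip_force: 0.0
```

Request:
drive_tool:
  deltas:
    - [[0,0,0,0,0,0],[0,0,0,0,0,0],[0,0,0,0,0,0],[0,0,0,0,0,0],[0,0,0,0,0,0],[0,0,0,0,0,0],[0,0,0,0,0,0],[0,0,0,0,0,0]]
  gripper: 0

```text
time: 22.85
position: [0.4396, 0.1174, 0.06]
tool_rot: [0.707, 0.707, -0.0, -0.0]
ft_force: [0.2, -0.3, -0.9]
grip_width: 0.0477
grip_force: 15.0
```

Request:
drive_tool:
  deltas:
    - [[0,0,-15,0,0,0],[0,0,-25,0,0,0],[4,5,-10,0,0,0],[16,20,0,0,0,0],[24,30,0,0,0,0],[24,30,0,0,0,0],[23,29,0,0,0,0],[12,15,0,0,0,0]]

```text
time: 23.52
position: [0.5727, 0.223, 0.1105]
tool_rot: [0.707, 0.707, 0.003, 0.001]
ft_force: [0.4, 0.4, -1.5]
grip_width: 0.0473
grip_force: 15.0
```

Request:
drive_tool:
  deltas:
    - [[4,6,0,0,0,0],[0,0,10,0,0,0],[0,0,15,0,0,0],[0,0,12,0,0,0],[0,0,5,0,0,0],[0,0,0,0,0,0],[0,0,0,0,0,0]]

```text
time: 24.1
position: [0.5737, 0.2238, 0.0674]
tool_rot: [0.707, 0.707, -0.001, -0.001]
ft_force: [0.4, -0.4, -0.9]
grip_width: 0.0473
grip_force: 15.0
```

Request:
drive_tool:
  deltas:
    - [[0,1,2,0,0,0],[0,0,1.5,0,0,0],[0,0,0,0,0,0],[0,0,0,0,0,0]]

```text
time: 24.43
position: [0.5759, 0.2244, 0.0649]
tool_rot: [0.707, 0.707, 0.0, 0.0]
ft_force: [-0.6, -0.0, -1.2]
grip_width: 0.0477
grip_force: 15.0
```

Request:
drive_tool:
  deltas:
    - [[0,0,0,0,0,0],[0,0,0,0,0,0],[0,0,0,0,0,0],[0,0,0,0,0,0],[0,0,-20,0,0,0],[0,0,-38,0,0,0],[0,0,-30,0,0,0],[0,0,-10,0,0,0]]
  gripper: 100

```text
time: 25.1
position: [0.5783, 0.2251, 0.1673]
tool_rot: [0.707, 0.707, 0.004, 0.002]
ft_force: [0.4, 0.2, 0.6]
grip_width: 0.086
grip_force: 0.0
```

Request:
drive_tool:
  deltas:
    - [[-18,-14,0,0,0,0],[-31,-25,0,0,0,0],[-33,-26,0,0,0,0],[-33,-26,0,0,0,0],[-32,-25,0,0,0,0],[-20,-15,0,0,0,0],[-9,-7,0,0,0,0],[0,0,0,0,0,0]]

```text
time: 25.77
position: [0.4365, 0.0478, 0.1624]
tool_rot: [0.708, 0.706, -0.001, -0.001]
ft_force: [0.4, 0.3, -0.7]
grip_width: 0.0869
grip_force: 0.0
```

Request:
drive_tool:
  deltas:
    - [[0,0,15,0,0,0],[0,0,28,0,0,0],[0,0,20,0,0,0],[0,0,10,0,0,0],[0,0,5,0,0,0],[0,0,0,0,0,0],[0,0,0,0,0,0]]

```text
time: 26.35
position: [0.4392, 0.0495, 0.0845]
tool_rot: [0.707, 0.707, 0.0, 0.0]
ft_force: [0.0, 0.4, -0.1]
grip_width: 0.087
grip_force: 0.0
```

Brown now: lower the last 23 mm and grip.

Request:
drive_tool:
  deltas:
    - [[-1,-2,12,0,0,0],[0,0,7,0,0,0],[0,0,3,0,0,0],[0,0,1,0,0,0],[0,0,0,0,0,0],[0,0,0,0,0,0]]

```text
time: 26.85
position: [0.4365, 0.0479, 0.0619]
tool_rot: [0.707, 0.707, 0.0, 0.0]
ft_force: [0.2, 0.7, -0.4]
grip_width: 0.0874
grip_force: 0.0
```

Request:
drive_tool:
  deltas:
    - [[0,0,0,0,0,0],[0,0,0,0,0,0],[0,0,0,0,0,0],[0,0,0,0,0,0],[0,0,0,0,0,0],[0,0,0,0,0,0],[0,0,0,0,0,0],[0,0,0,0,0,0]]
  gripper: 0

```text
time: 27.52
position: [0.4365, 0.0479, 0.0616]
tool_rot: [0.707, 0.707, 0.0, 0.0]
ft_force: [-0.9, -0.1, 0.9]
grip_width: 0.0424
grip_force: 15.0
```

Request:
drive_tool:
  deltas:
    - [[0,0,-15,0,0,0],[0,0,-25,0,0,0],[5,5,-10,0,0,0],[20,20,0,0,0,0],[25,30,0,0,0,0],[27,30,0,0,0,0],[25,30,0,0,0,0],[13,15,0,0,0,0]]

```text
time: 28.18
position: [0.5702, 0.1658, 0.112]
tool_rot: [0.707, 0.708, 0.002, 0.002]
ft_force: [0.6, 0.1, -0.4]
grip_width: 0.0423
grip_force: 15.0
```

Request:
drive_tool:
  deltas:
    - [[5,6,0,0,0,0],[0,0,10,0,0,0],[0,0,15,0,0,0],[0,0,12,0,0,0],[0,0,5,0,0,0],[0,0,0,0,0,0],[0,0,0,0,0,0]]

```text
time: 28.77
position: [0.5712, 0.1673, 0.069]
tool_rot: [0.707, 0.707, -0.001, -0.001]
ft_force: [-0.3, -0.5, -1.7]
grip_width: 0.0429
grip_force: 15.0
```

Request:
drive_tool:
  deltas:
    - [[1,1,2,0,0,0],[0,0,1.5,0,0,0],[0,0,0,0,0,0],[0,0,0,0,0,0]]

```text
time: 29.1
position: [0.5733, 0.169, 0.0664]
tool_rot: [0.707, 0.707, 0.0, 0.0]
ft_force: [-0.7, 0.0, -0.4]
grip_width: 0.0427
grip_force: 15.0
```

Request:
drive_tool:
  deltas:
    - [[0,0,0,0,0,0],[0,0,0,0,0,0],[0,0,0,0,0,0],[0,0,0,0,0,0],[0,0,-20,0,0,0],[0,0,-38,0,0,0],[0,0,-30,0,0,0],[0,0,-10,0,0,0]]
  gripper: 100

```text
time: 29.77
position: [0.5757, 0.1694, 0.1686]
tool_rot: [0.707, 0.707, 0.003, 0.003]
ft_force: [1.3, -0.0, 0.2]
grip_width: 0.0843
grip_force: 0.0
```

Request:
drive_tool:
  deltas:
    - [[-20,-14,0,0,0,0],[-35,-25,0,0,0,0],[-35,-25,0,0,0,0],[-35,-25,0,0,0,0],[-35,-25,0,0,0,0],[-20,-15,0,0,0,0],[-9,-8,0,0,0,0],[0,0,0,0,0,0]]

```text
time: 30.43
position: [0.4369, -0.017, 0.1638]
tool_rot: [0.708, 0.706, -0.001, -0.001]
ft_force: [-0.2, 0.3, -0.1]
grip_width: 0.0875
grip_force: 0.0
```

Request:
drive_tool:
  deltas:
    - [[0,0,15,0,0,0],[0,0,28,0,0,0],[0,0,20,0,0,0],[0,0,10,0,0,0],[0,0,5,0,0,0],[0,0,0,0,0,0],[0,0,0,0,0,0]]

```text
time: 31.02
position: [0.4398, -0.0153, 0.086]
tool_rot: [0.707, 0.707, 0.0, 0.0]
ft_force: [-0.2, -0.7, -0.2]
grip_width: 0.0873
grip_force: 0.0
```

Request:
drive_tool:
  deltas:
    - [[-3,-2,12,0,0,0],[-2,-1,7,0,0,0],[0,0,3,0,0,0],[0,0,2,0,0,0],[0,0,0,0,0,0],[0,0,0,0,0,0]]

```text
time: 31.52
position: [0.4365, -0.0207, 0.0623]
tool_rot: [0.707, 0.707, 0.0, 0.0]
ft_force: [0.7, 0.3, 0.3]
grip_width: 0.0872
grip_force: 0.0
```

Request:
drive_tool:
  deltas:
    - [[0,0,0,0,0,0],[0,0,0,0,0,0],[0,0,0,0,0,0],[0,0,0,0,0,0],[0,0,0,0,0,0],[0,0,0,0,0,0],[0,0,0,0,0,0],[0,0,0,0,0,0]]
  gripper: 0

```text
time: 32.18
position: [0.4362, -0.0206, 0.062]
tool_rot: [0.707, 0.707, -0.0, -0.0]
ft_force: [-0.3, 0.3, 0.4]
grip_width: 0.0427
grip_force: 15.0
```

Request:
drive_tool:
  deltas:
    - [[0,0,-15,0,0,0],[0,0,-25,0,0,0],[5,5,-10,0,0,0],[20,20,0,0,0,0],[30,30,0,0,0,0],[30,30,0,0,0,0],[26,30,0,0,0,0],[14,14,0,0,0,0]]

```text
time: 32.85
position: [0.5683, 0.1061, 0.1125]
tool_rot: [0.707, 0.708, 0.002, 0.002]
ft_force: [1.2, -1.0, -0.8]
grip_width: 0.0427
grip_force: 15.0
```

Request:
drive_tool:
  deltas:
    - [[5,5,0,0,0,0],[0,0,10,0,0,0],[0,0,15,0,0,0],[0,0,12,0,0,0],[0,0,5,0,0,0],[0,0,0,0,0,0],[0,0,0,0,0,0]]

```text
time: 33.43
position: [0.5683, 0.1075, 0.0695]
tool_rot: [0.707, 0.707, -0.001, -0.001]
ft_force: [0.8, -1.0, -0.1]
grip_width: 0.0427
grip_force: 15.0
```

Lower, release, rise, and back off towards the robot to clear the view.

Request:
drive_tool:
  deltas:
    - [[1,1,2,0,0,0],[0,0,1.5,0,0,0],[0,0,0,0,0,0],[0,0,0,0,0,0]]

```text
time: 33.77
position: [0.5703, 0.1092, 0.0669]
tool_rot: [0.707, 0.707, 0.0, 0.0]
ft_force: [-0.0, -0.8, -0.1]
grip_width: 0.0427
grip_force: 15.0
```

Request:
drive_tool:
  deltas:
    - [[0,0,0,0,0,0],[0,0,0,0,0,0],[0,0,0,0,0,0],[0,0,0,0,0,0],[0,0,-20,0,0,0],[0,0,-38,0,0,0],[0,0,-30,0,0,0],[0,0,-20,0,0,0]]
  gripper: 100

```text
time: 34.43
position: [0.5713, 0.1093, 0.1775]
tool_rot: [0.707, 0.707, 0.001, 0.001]
ft_force: [-0.1, 0.5, 0.1]
grip_width: 0.0843
grip_force: 0.0
```

Request:
drive_tool:
  deltas:
    - [[-20,-10,-20,0,0,0],[-35,-20,-20,0,0,0],[-35,-20,-10,0,0,0],[-35,-20,0,0,0,0],[-35,-20,0,0,0,0],[-20,-15,0,0,0,0],[0,0,0,0,0,0],[0,0,0,0,0,0]]

```text
time: 35.1
position: [0.4661, -0.0691, 0.2234]
tool_rot: [0.708, 0.706, 0.0, 0.0]
ft_force: [0.2, -0.4, 0.8]
grip_width: 0.087
grip_force: 0.0
```

Run:
```python
from rig import sensors, eyes
import cv2,numpy as np
o=sensors.get_obs();print(o['time'],o['position'],np.abs(o['joint_velocities']).max())
t=eyes.camera('top')['img']; s=eyes.camera('side')['img']
np.save('pics/t9.npy',t)
f=lambda a,x,y,w,h,W,H:cv2.resize(a[y:y+h,x:x+w],(W,H),interpolation=2)
a=np.vstack([np.hstack([f(np.load('pics/top0.npy'),250,130,140,150,400,300) if 0 else f(np.load('pics/top0.npy'),275,130,120,90,400,300),f(t,275,130,120,90,400,300)]),np.hstack([f(s,220,130,200,150,400,300),f(t,240,200,120,90,400,300)])])
cv2.imwrite('pics/f.png',a[...,::-1])
```

```text
35.1 [ 0.46610873 -0.0690606   0.22335751] 0.04403703965859664
```

View pics/f.png

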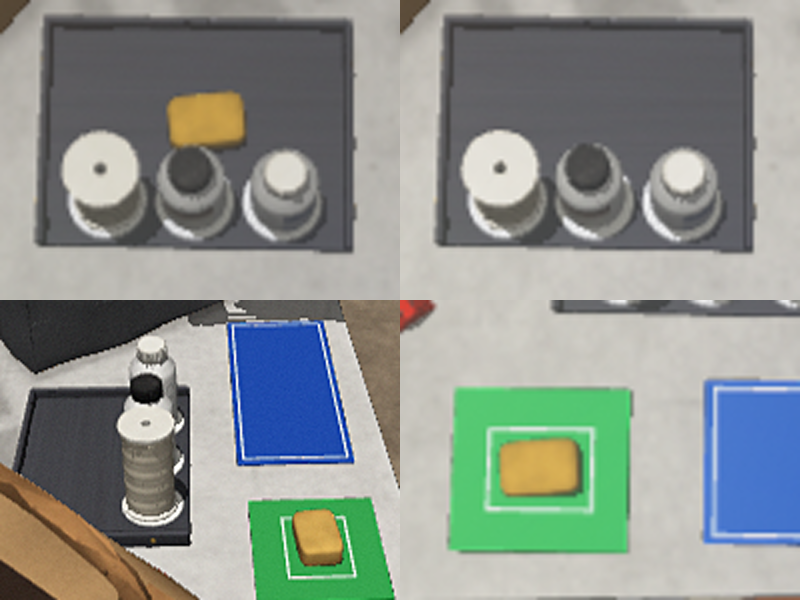

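All three stand on their seats within about 3 mm of where they started, and the wax lies flat inside the outline.

```bash
python3 -c "
from rig import ticket
print(ticket.hand_in())"
```

```text
the job is handed in; nothing more can be done
None
```

The job is handed in, with no verdict returned: the final pictures show the beeswax flat in the middle of the green mat, and both bottles and the spool upright in the caddy within about 3 mm of where they stood, at 35 s of the 122 s allowed.

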